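# Clamp a bowl blank in a cam-operated holding board

### The arm

A 6-joint arm with a two-finger parallel gripper is mounted at the origin on the work surface. World frame = base frame: x ahead of the robot, y to its left, z up, the work surface at z = 0. Lengths are in mm, angles in degrees, forces in N, time in s.
With the tool pointing down it reaches from about 350 to 725 mm from the base axis. Payload 6 kg.
Tool frame: the origin (TCP) lies midway between the tips of the shut fingers; the grasp point (between the pads) lies ctrl.tcp_to_grasp behind it (ctrl.tcp_to_grasp is the distance from the TCP to the grasp point, in mm); z points along the fingers, y is the line along which they close (so a half turn about z gives the same grasp; the last joint's range is limited). The gripper opens to 85 mm and grips with 20 to 120 N. Pads are 22 mm wide; open, the fingers measure 114 mm over their backs; the gripper's body (76 mm by 85 mm) begins 54 mm behind the grasp point. The pads swing forward as they close: fully open they stand 13 mm farther back than shut.
Start: joints at [-46.312, 2.303, 4.859, 0, -92.561, -19.12], TCP at [249.473, -545.652, 231.261] pointing down, gripper open.
Joint ranges: [-146.85, 146.85], [-73.84, 115.35], [-62.03, 85.46], [-188.31, 113.3], [-161.28, -10.13], [-171.36, 171.36]. Speed limits (degrees/s): [147.25, 147.25, 172.46, 180, 180, 180].

### API

Orientations are given as [roll, pitch, yaw] about the fixed x, y, z axes, in that order (R = Rz(yaw) Ry(pitch) Rx(roll)).
In Python, from rig import ctrl, optics gives the robot as it stands. The module is installed in compiled form; this text tells all that it offers.
- The arm moves only by the tool move_arm, never from a script. Its argument "moves" is a list that holds one entry, the list of rows, each a list of 7 numbers: the shift along the tool's x, y, z in cm, then the turn, a rotation vector about the tool's x, y, z in degrees, then the closure in counts, from 0 (fully open) to 255 (shut). A call has 1 to 5 rows; each row shifts and turns the commanded pose from where the row before left it, along the tool's axes as they then stand; what a row does not reach is not made up. A row lasts 1/10 s, in which the tool goes at most 50 mm and 8.59 degrees, less where a joint would pass 70% of its speed; a pose out of reach is approached as far as the arm can. A call is refused whole if a number of a shift passes 5 or a number of a turn 8.59, either way. A call with a gripper value outside its range is refused whole. The fingers move at their own pace and stop on an object; "squeeze" is the grip in N (left out, the last holds). Time passes only in rows, so rows that do not move let the fingers close. It gives the time, the measured TCP pose, the force, the opening and the grip force at its end, in the units of the state.
- ctrl.get_state(): the state, without advancing time (a new reading comes with each control period).
- optics.grab_frame(name): name is "scene" or "top" or "wrist"; returns a dict with "img" (400x640x3 uint8, blue, green, red), "mtx" (3x3 intrinsics, pixels), "k1" (the pictures are not rectified: a ray, as slopes to the right and down, at radius r is drawn at 1 + k1 r^2 times it, then the intrinsics apply), "extrinsics" (4x4, takes a point from camera to world coordinates). Camera axes: x right, y up, looking along -z (the intrinsics and any distortion apply to the point x, -y, -z); pixel columns grow to the right and rows downward; lengths in mm; the calibration is good to about 2 mm. A picture is of the moment at which its call begins. There is no depth.
- ctrl.hand_in(): hands the job in; it is judged then, once.
The state is a dict: "time": time; "joint_pos": joint angles; "joint_vel": joint speeds; "effort": joint torques, N m; "ee_pos": TCP position; "eef_rot": TCP orientation; "force": force on the tool from outside, world axes, zero at the start; "wrist_torque": the same for the moment, N m; "width": opening from 0.0 (shut) to 1.0 (fully open); "gripper_force": force on a finger pad.
Only numpy, scipy, OpenCV 4.12 (cv2) and the standard library are available. Lean on these libraries where they do the work, as an engineer would, in place of code of your own. Each camera call takes 0.05 s, during which the arm holds its last target. There are 200 camera calls.

### The job

Slide the half-hollowed eight-sided bowl blank along the holding board, without lifting it off the board, until it is fully home in the corner: flat against both the long fence and the end stop. Then swing the cam lever round until the high point of the cam bears squarely on the sprung jaw, with the lever pointing straight back from the jaw and the blank clamped tight, and let go. Leave the other tools and pieces where they lie.

Things in the scene. Friction and masses are not known exactly. Their poses are not given: they have to be found in the camera images.
- fixture: The holding board, fixed: plywood 330 (x) x 340 (y) x 18 mm. Origin: centre of its underside, at bench height; z up; top at z = 18. Its -x end is open and looks roughly to the robot. In its frame a dark wooden fence 40 mm high above the board runs along x (-135 to 155), 30 thick, working face at y = +75 (looks to -y); an end stop as high spans y -40 to 75, working face at x = +125 (looks to -x).
- seat (a point): Point on the board's top where the centre of the blank's underside lies when the blank is home in the corner of fence and end stop: x = 70, y = 20, z = 18 mm in the board's frame. Axes parallel to the board's.
- blank: Reddish-brown wooden bowl blank, loose on the board: eight upright outer faces, 110 mm across flats, 119 across corners, 55 high, about 0.26 kg. Round cavity open at the top, 80 mm across to 20 mm below the rim and 72 at half height; its floor is 14 mm above the underside. Origin: centre of underside. Any face may end against the fence. 1 to 3 N slides it, pushed outside or from within the cavity.
- cam (a joint): Turn of cam and lever, rad, anticlockwise from above positive. 0: lever parallel to the fence, pointing to the board's -x end (open). 1.571: lever points straight away from the jaw (board -y), high point on the jaw. Range -0.12 to 2.3, starts -0.08 to 0.35. Jaw moves from about 0.4, the pad grips from 0.9; up to 6 N at the knob. No stop at the high point; near it friction holds the cam.
- cam_axis (a point): The cam's upright pivot, at the top of its bolt head, 69 mm above the bench; x = 70, y = -117 mm in the board's frame. The cam is an egg-shaped bare aluminium disc 26 mm thick under the lever, radius 20 mm round most of its edge.
- cam_nose (a point): The cam's high point: the tip of its nose, 36 mm from the pivot on the side opposite to the lever, at the cam's upper face, 47 mm above the bench.
- lever_knob (a point): Top centre of the upright turned wooden knob on the lever's end, 115 mm from the pivot and 108 mm above the bench. The knob is 25 mm thick and rises 47 mm above the lever bar (20 mm wide, 14 thick, its top 61 mm above the bench). It can be pushed sideways from any side.
- pad: The sprung jaw's rubber-faced pad, 74 mm wide, opposite the fence (board x 33 to 107). Origin: bottom middle of its back, at bench height; face 14 mm from it toward the fence. Cam open: face at board y = -45, 120 mm from the fence. The high point drives the jaw out 16 mm: 10 to meet the blank, 6 of spring (8 N to start, 2.6 N per mm).
- gouge: Bystander: a carving gouge, 220 mm long with a 26 mm thick turned handle, lying on the holding board behind the long fence. Origin on its underside where handle meets blade.
- offcut: Bystander: a loose wooden wedge 60 x 36 mm, 24 mm high at its thick end, lying on the holding board near its open front corner. Origin: centre of its underside.
- mallet: Bystander: a carver's round wooden mallet lying on the bench, head 82 mm across and 125 mm long, 275 mm overall. Origin: underside, where handle meets head.
- adze: Bystander: a short hand adze lying on the bench, bound wooden handle about 300 mm long with a steel blade at one end. Origin: underside, at mid-handle.
- bowl: Bystander: a small finished round bowl, 124 mm across and 55 mm high, standing on the bench. Origin: centre of its underside.
- oil_bottle: Bystander: a closed amber oil bottle, 64 mm across and 150 mm high, standing on the bench. Origin: centre of its underside.
- sanding_block: Bystander: a cork sanding block 112 x 67 x 31 mm. Origin: centre of its underside.
Things that resemble listed ones, but are neither listed nor needed, are in the scene too. Leave any yellow look-alike of the blank alone.

How it is judged:
By the outcome, as a careful person would: the job done as asked, in the order asked, and still so for the second after the job is handed in, with the robot touching nothing.
It also fails if it takes over 64 s, if anything falls off the work surface, if the arm or the gripper's body presses on something with over 40 N, if the wrist force passes 120 N, or if a joint passes its speed limit or range.

## Working session

There is one attempt and no reset: what is moved stays moved. The work goes in short steps, Python scripts to look and compute and a tool call to move; the robot and the scene stay as the last step left them, time stands still between calls to the robot, and variables do not carry over. Pictures are saved under pics/ and viewed, at most 10 in all, crops included, and the job is handed in when it is done.

Besides the shell and the picture viewer there is one more tool, called after "Call:" by a JSON object that holds its "op" and its "data", one argument or row to a line. move_arm: Moves the arm, as the interface text tells. Its arguments: {"type":"object","properties":{"moves":{"type":"array"},"squeeze":{"type":"number"}},"required":["moves"]}

```bash
mkdir -p pics; cat > h.py <<'E'
import numpy as np, cv2
from rig import ctrl, optics
def cam(n): 
    f=optics.grab_frame(n); return f
def proj(f,P):
    P=np.atleast_2d(np.array(P,float)); T=np.linalg.inv(f["extrinsics"]); c=P@T[:3,:3].T+T[:3,3]
    s=np.c_[c[:,0],-c[:,1]]/-c[:,2:3]; r2=(s**2).sum(1,keepdims=True); s=s*(1+f["k1"]*r2)
    K=f["mtx"]; return np.c_[K[0,0]*s[:,0]+K[0,2],K[1,1]*s[:,1]+K[1,2]]
def unproj(f,uv,z):
    uv=np.atleast_2d(np.array(uv,float)); K=f["mtx"]
    d=cv2.undistortPoints(uv.reshape(-1,1,2),K,np.array([f["k1"],0,0,0.])).reshape(-1,2)
    E=f["extrinsics"]; r=np.c_[d[:,0],-d[:,1],-np.ones(len(d))]@E[:3,:3].T; o=E[:3,3]
    t=(np.atleast_1d(z)-o[2])/r[:,2]; return o+r*t[:,None]
E
python3 - <<'E'
from h import *
import pickle
fs={n:cam(n) for n in("top","scene")}
pickle.dump(fs,open("f0.pkl","wb"))
for n in fs: cv2.imwrite(f"pics/{n}0.png",cv2.resize(fs[n]["img"],(800,500))); print(n,fs[n]["extrinsics"].round(2).tolist(),fs[n]["mtx"].tolist(),fs[n]["k1"])
print(ctrl.get_state(),ctrl.tcp_to_grasp)
E
```

```text
top [[0.04, 0.98, -0.2, 256.08], [-1.0, 0.04, -0.01, 29.28], [0.0, 0.2, 0.98, 1425.8], [0.0, 0.0, 0.0, 1.0]] [[501.40135885994397, 0.0, 317.57366555154067], [0.0, 501.40135885994397, 197.61253911023238], [0.0, 0.0, 1.0]] -0.07135212780628843
scene [[-0.79, -0.42, 0.45, 1078.47], [0.62, -0.56, 0.56, 693.1], [0.02, 0.71, 0.7, 916.56], [0.0, 0.0, 0.0, 1.0]] [[409.1429457560586, 0.0, 321.0207403271008], [0.0, 409.1429457560586, 196.8824632850408], [0.0, 0.0, 1.0]] -0.017004228340972694
{'time': 0.1, 'joint_pos': array([-4.63131575e+01,  2.33508415e+00,  4.80732420e+00, -2.50474936e-02,
       -9.25620333e+01, -1.91194207e+01]), 'joint_vel': array([-0.01464541, -0.09445817,  0.12730588,  0.00563126,  0.11284994,
       -0.12011448]), 'effort': array([-4.13880873e-03, -3.69348693e+01,  3.48280227e+01,  6.95169345e+00,
       -4.55225440e-03,  3.35370601e-05]), 'ee_pos': array([ 249.40308897, -545.37339234,  230.36740027]), 'eef_rot': array([ 1.79906964e+02, -5.76682580e-03, -1.55431474e+02]), 'force': array([-0.03667658,  0.01487423, -0.06656754]), 'wrist_torque': array([ 0.02107737, -0.06812364,  0.0504561 ]), 'gripper_force': 0.0, 'width': 1.002895426562385} 18.700000000000003
```

View pics/top0.png

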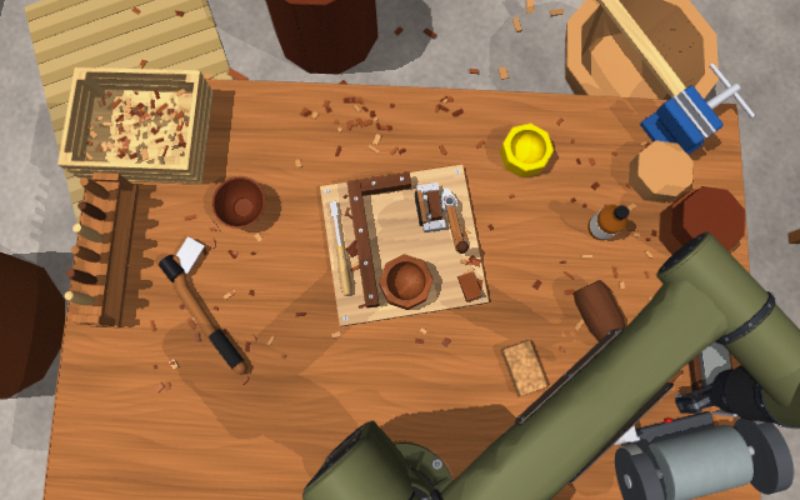

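View pics/scene0.png

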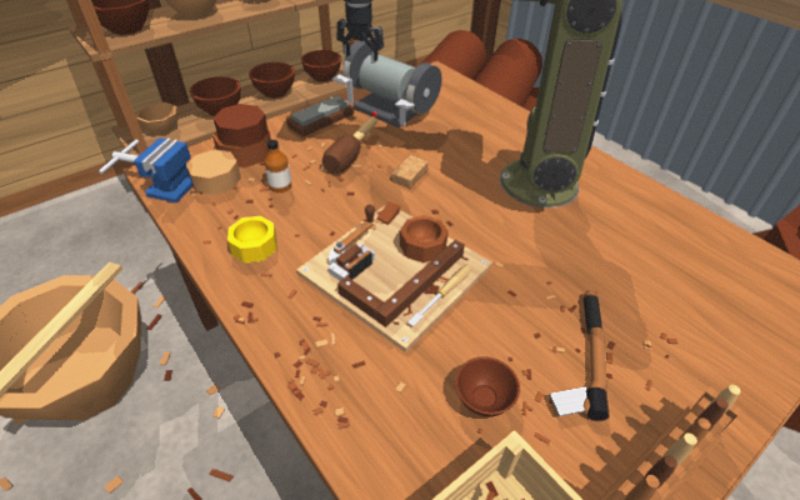

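Top view (800x500 scale): the blank could be the reddish octagon on the board at (406,281), the yellow octagon at (527,150), the round bowl at (238,203) or the plain octagon/round stacks at (665,170) and (708,218). By its description it is the one at (406,281). The knob is near (461,246), and the fence runs (355,190) to (372,303).

```bash
python3 - <<'E'
from h import *
import pickle
f=pickle.load(open("f0.pkl","rb"))["top"]
c=np.array([[321,186],[464,166],[489,303],[342,326]])*0.8-0.1
W=unproj(f,c,18); print(W.round(0).tolist())
loc=np.array([[165,170],[165,-170],[-165,-170],[-165,170]],float)
m=W[:,:2].mean(0); A=(W[:,:2]-m); z=(A[:,0]+1j*A[:,1])@np.conj(loc[:,0]+1j*loc[:,1]); th=np.angle(z); print(m,np.degrees(th),abs(z)/(abs(loc)**2).sum())
im=f["img"]; x0,y0=240,120; crop=cv2.resize(im[y0:y0+150,x0:x0+170],None,fx=4.4,fy=4,interpolation=cv2.INTER_CUBIC) if 0 else cv2.resize(im[y0:y0+150,x0:x0+170],None,fx=4,fy=4,interpolation=cv2.INTER_CUBIC)
R=np.array([[np.cos(th),-np.sin(th)],[np.sin(th),np.cos(th)]])
def B(p): p=np.array(p,float); return np.c_[p[:,:2]@R.T+m,p[:,2]]
def d(pts,col,closed=True):
    q=(proj(f,pts)-[x0,y0]+.5)*4-.5; cv2.polylines(crop,[np.round(q).astype(int)],closed,col,1)
d(B([[165,170,18],[165,-170,18],[-165,-170,18],[-165,170,18]]),(0,255,0))
d(B([[-135,75,58],[125,75,58],[125,-40,58]]),(255,255,0),False)
d(B([[60,-117,69],[80,-117,69]]),(255,0,0));d(B([[70,-107,69],[70,-127,69]]),(255,0,0))
cv2.imwrite("pics/crop0.png",crop)
E
```

```text
[[683.0, 222.0, 18.0], [747.0, -112.0, 18.0], [425.0, -175.0, 18.0], [359.0, 153.0, 18.0]]
[553.49240963  22.22615154] 11.349581515381207 0.9952068296085096
```

View pics/crop0.png

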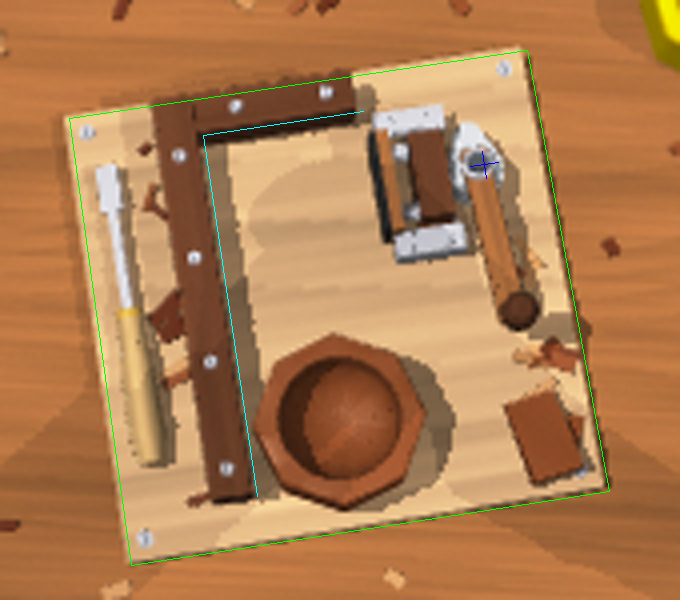

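The crop confirms the choice. The reddish octagon is open, with its rim centred at about (341,421) and the cavity floor visible. The cam bolt is at (478,163) and the knob top at (520,310). The drawn fence sits about 6 px too far right, so the board needs a shift of about 3 mm to +y.

```bash
cat >> h.py <<'E'
th=np.radians(11.35); M=np.array([553.,25.]); RB=np.array([[np.cos(th),-np.sin(th)],[np.sin(th),np.cos(th)]])
def w2b(p): return (np.atleast_2d(p)[:,:2]-M)@RB
def b2w(p): return np.atleast_2d(p)[:,:2]@RB.T+M
def st():
    s=ctrl.get_state(); print("t",round(s["time"],2),"pos",s["ee_pos"].round(1),"board",w2b(s["ee_pos"]).round(1),"rpy",s["eef_rot"].round(2),"F_board",(s["force"][:2]@RB).round(1),"Fz",round(s["force"][2],1),"w",round(s["width"],3),"gf",s["gripper_force"]); return s
E
python3 - <<'E'
from h import *
import pickle
f=pickle.load(open("f0.pkl","rb"))["top"]
P=lambda q,z: unproj(f,(np.array(q,float)+.5)/4-.5+[240,120],z)
q=[(337,333),(398,352),(427,411),(405,478),(343,510),(278,488),(254,423),(275,357)]
V=w2b(P(q,73)); c=V.mean(0); print("blank board",c,"world",b2w(c),np.hypot(*(V-c).T).round(1), (np.degrees(np.arctan2(*(V-c).T[::-1]))%45).round(1))
a=w2b(P([(478,163)],69)); k=w2b(P([(520,310)],108)); print("axis",a,"knob",k,np.hypot(*(k-a)[0]),"fence corner,stop tip,fence end",w2b(P([(201,134),(357,112),(250,497)],58)).round(1).tolist())
for n,p,z in [("bottle",(620,212),150),("yellow",(528,145),55),("off",(545,435),36)]:
    print(n, unproj(f,np.array(p)*.8,z) if n!="off" else w2b(P([p],36)))
print("final knob",b2w([70,-232]),"seat",b2w([70,20]))
s=ctrl.get_state(); print((np.append(b2w(c)[0],180)-s["ee_pos"])/10)
E
```

```text
blank board [-93.06467698   8.79813399] world [[460.02387317  15.31077388]] [59.4 61.2 59.8 60.  62.4 63.3 58.4 61.4] [37.7 40.1 41.2 38.5 38.1 39.7 39.1 37.2]
axis [[  71.50620599 -115.77949106]] knob [[ -44.07904285 -121.05659783]] 115.70565069875185 fence corner,stop tip,fence end [[125.6, 73.4], [124.7, -38.6], [-134.9, 77.2]]
bottle [[ 614.19132327 -433.06733895  150.        ]]
yellow [[ 792.07573551 -256.06796405   55.        ]]
off [[-121.26671295 -132.84360028]]
final knob [[ 667.2890519  -188.68671605]] seat [[617.69499395  58.38499301]]
[21.06207842 56.06841662 -5.03674003]
```

```bash
sed -i 's/radians(11.35)/radians(10.7)/' h.py; echo ok
```

```text
ok
```

Call:
{"op": "move_arm", "data": {
  "moves": [
    [[0,0,0,0,0,6.95,255],[0,0,0,0,0,6.95,255],[-2.2,3.65,0,0,0,0,255],[-2.2,3.65,0,0,0,0,255],[-2.2,3.65,0,0,0,0,255]]
  ]
}}

```text
time: 0.6
ee_pos: [294.0, -424.5, 230.4]
eef_rot: [179.9, -0.0, -169.4]
force: [1.6, -0.4, 0.1]
width: 0.143
gripper_force: 0.0
```

Call:
{"op": "move_arm", "data": {
  "moves": [
    [[-2.2,3.65,0,0,0,0,255],[-2.2,3.65,0,0,0,0,255],[-2.2,3.65,0,0,0,0,255],[-2.2,3.65,0,0,0,0,255],[-2.2,3.65,0,0,0,0,255]]
  ]
}}

```text
time: 1.1
ee_pos: [368.4, -224.4, 231.1]
eef_rot: [180.0, 0.0, -169.3]
force: [1.5, 0.7, 0.3]
width: -0.001
gripper_force: 0.0
```

Call:
{"op": "move_arm", "data": {
  "moves": [
    [[-2.2,3.65,0,0,0,0,255],[-2.2,3.65,0,0,0,0,255],[-2.2,3.65,0,0,0,0,255],[-2.2,3.65,0,0,0,0,255],[-2.2,3.65,0,0,0,0,255]]
  ]
}}

```text
time: 1.6
ee_pos: [442.8, -24.5, 231.2]
eef_rot: [180.0, 0.0, -169.3]
force: [0.8, -0.1, -0.4]
width: 0.001
gripper_force: 0.0
```

```bash
python3 - <<'E'
from h import *
s=st(); c=[460.0,15.3]; d=(np.array(c)-s["ee_pos"][:2])@RB; print("board shift",d, "blank board",w2b(c), s["joint_pos"].round(1))
f=cam("wrist"); im=cv2.resize(f["img"],(800,500))
cv2.imwrite("pics/w1.png",im)
E
```

```text
t 1.6 pos [442.8 -24.5 231.2] board [[-117.5  -28.2]] rpy [ 1.7998e+02  1.0000e-02 -1.6930e+02] F_board [ 0.8 -0.3] Fz -0.4 w 0.001 gf 0.0
board shift [24.31303844 35.92737515] blank board [[-93.18395625   7.7356511 ]] [  23.1  -22.2  -16.6   -0.   -95.6 -102.4]
```

View pics/w1.png

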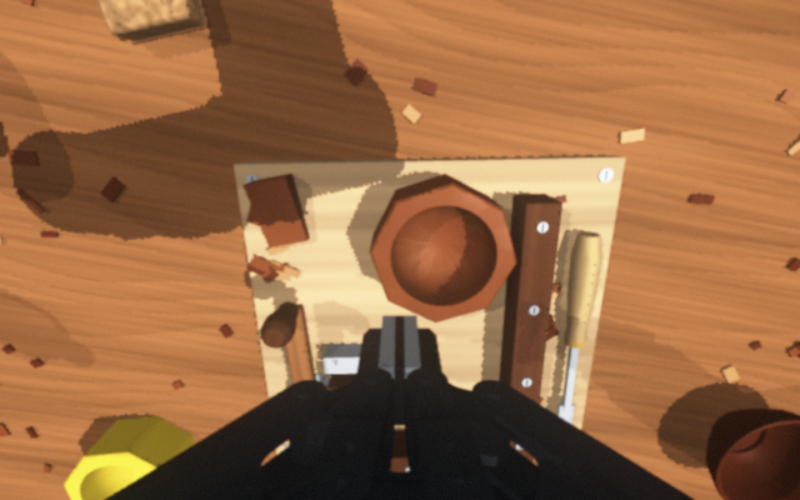

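The wrist picture shows the blank's cavity rim centred at about (444,256). The fence's inner face is to the right at x≈512, the knob is at (277,325), and the fingers point at (399,345).

```bash
python3 - <<'E'
from h import *
f=cam("wrist"); u=lambda p,z: w2b(unproj(f,np.array(p,float)*.8,z)).round(1).tolist()
print("cavity",u([(444,256)],73),"edges",u([(391,252),(497,252),(444,206),(444,306)],73))
print("fence end top",u([(516,195),(511,380)],58),"corners",u([(236,165),(624,158)],18),"knob",u([(274,325)],108))
st()
E
```

```text
cavity [[-93.2, 11.7]] edges [[-96.4, -30.6], [-96.8, 53.6], [-133.7, 10.0], [-49.0, 13.5]]
fence end top [[-139.5, 68.5], [34.9, 81.1]] corners [[-157.1, -166.5], [-164.3, 170.1]] knob [[-50.4, -117.5]]
t 1.7 pos [443.2 -22.7 230.1] board [[-116.7  -26.5]] rpy [ 1.7995e+02 -1.1000e-01 -1.6905e+02] F_board [ 0.2 -0.6] Fz 0.4 w 0.004 gf 0.0
```

Call:
{"op": "move_arm", "data": {
  "moves": [
    [[-2.4,3.6,0,0,0,0,255],[0,0,4.8,0,0,0,255],[0,0,4.8,0,0,0,255],[0,0,4.7,0,0,0,255],[0,0,4.6,0,0,0,255]]
  ]
}}

```text
time: 2.2
ee_pos: [459.0, 12.9, 40.2]
eef_rot: [180.0, -0.0, -169.3]
force: [1.1, -0.1, -0.4]
width: -0.001
gripper_force: 0.0
```

Call:
{"op": "move_arm", "data": {
  "moves": [
    [[0,0.6,0,0,0,0,255],[0,0.6,0,0,0,0,255],[0,0.5,0,0,0,0,255],[0,0.4,0,0,0,0,255],[0,0.3,0,0,0,0,255]]
  ]
}}

```text
time: 2.7
ee_pos: [456.1, 38.0, 44.2]
eef_rot: [179.9, 0.2, -169.3]
force: [-1.2, -0.7, 0.4]
width: -0.001
gripper_force: 0.0
```

```bash
python3 - <<'E'
from h import *
st()
E
```

```text
t 2.7 pos [456.1  38.   44.2] board [[-92.8  30.8]] rpy [ 1.7995e+02  1.7000e-01 -1.6930e+02] F_board [-1.3 -0.4] Fz 0.4 w -0.001 gf 0.0
```

Call:
{"op": "move_arm", "data": {
  "moves": [
    [[0,0.3,0,0,0,0,255],[0,0.3,0,0,0,0,255],[0,0.3,0,0,0,0,255],[0,0.2,0,0,0,0,255],[0,0.1,0,0,0,0,255]]
  ]
}}

```text
time: 3.2
ee_pos: [453.1, 48.8, 42.6]
eef_rot: [-180.0, 0.0, -169.3]
force: [1.1, -4.1, 2.5]
width: -0.004
gripper_force: 1.6
```

```bash
python3 - <<'E'
from h import *
st()
f=cam("top"); cv2.imwrite("pics/t2.png",cv2.resize(f["img"][120:270,240:410],None,fx=4,fy=4,interpolation=cv2.INTER_CUBIC))
E
```

```text
t 3.2 pos [453.1  48.8  42.6] board [[-93.7  41.9]] rpy [-1.7998e+02  2.0000e-02 -1.6933e+02] F_board [ 0.3 -4.2] Fz 2.5 w -0.004 gf 1.6140062129125
```

View pics/t2.png

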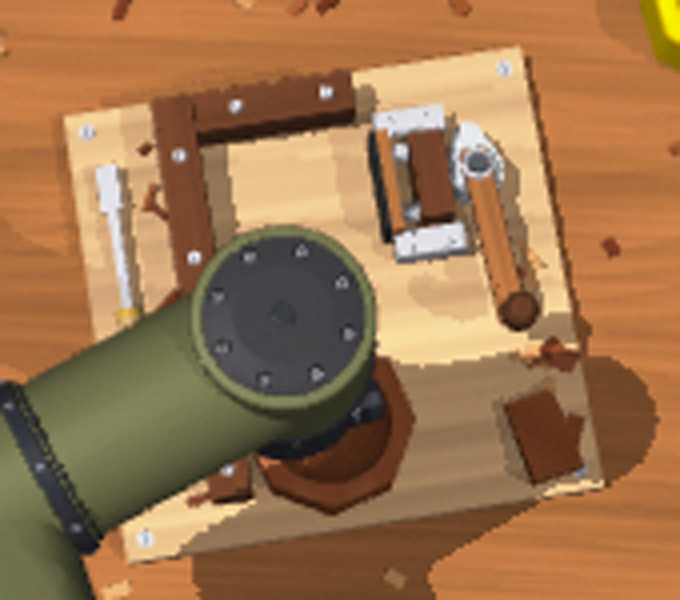

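The top view shows the blank moved toward the fence, with its right vertex at (414,413), while the arm hides its centre. The force is rising, so I'll press further to turn a face flat.

Call:
{"op": "move_arm", "data": {
  "moves": [
    [[0,0.2,0,0,0,0,255],[0,0.2,0,0,0,0,255],[0,0.1,0,0,0,0,255],[0,0.1,0,0,0,0,255],[0,0,0,0,0,0,255]]
  ]
}}

```text
time: 3.75
ee_pos: [451.6, 50.6, 42.8]
eef_rot: [-179.6, -0.2, -169.4]
force: [2.1, -20.0, 5.0]
width: -0.0
gripper_force: 8.8
```

```bash
python3 - <<'E'
from h import *
st()
E
```

```text
t 3.75 pos [451.6  50.6  42.8] board [[-94.9  44. ]] rpy [-1.7956e+02 -1.7000e-01 -1.6942e+02] F_board [ -1.7 -20. ] Fz 5.0 w -0.0 gf 8.826220245100558
```

Call:
{"op": "move_arm", "data": {
  "moves": [
    [[0,-2.4,0,0,0,0,255],[-1.2,0,0,0,0,0,255],[-0.8,0,0,0,0,0,255],[-0.8,0,0,0,0,0,255],[-0.8,0,0,0,0,0,255]]
  ]
}}

```text
time: 4.25
ee_pos: [491.6, 38.1, 41.8]
eef_rot: [180.0, -0.1, -169.3]
force: [-1.3, -0.6, -1.2]
width: -0.002
gripper_force: 1.0
```

Call:
{"op": "move_arm", "data": {
  "moves": [
    [[-0.8,0,0,0,0,0,255],[-1,0,0,0,0,0,255],[-1,0,0,0,0,0,255],[-1,0,0,0,0,0,255],[-1,0,0,0,0,0,255]]
  ]
}}

```text
time: 4.75
ee_pos: [539.7, 46.9, 42.1]
eef_rot: [180.0, -0.0, -169.3]
force: [-1.1, -1.3, -0.5]
width: 0.001
gripper_force: 0.6
```

```bash
python3 - <<'E'
from h import *
st()
E
```

```text
t 4.75 pos [539.7  46.9  42.1] board [[-9. 24.]] rpy [ 1.7999e+02 -1.0000e-02 -1.6933e+02] F_board [-1.3 -1.1] Fz -0.5 w 0.001 gf 0.6270185433095321
```

Call:
{"op": "move_arm", "data": {
  "moves": [
    [[-1.1,0,0,0,0,0,255],[-1.1,0,0,0,0,0,255],[-1.1,0,0,0,0,0,255],[-1.1,0,0,0,0,0,255],[-1.1,0,0,0,0,0,255]]
  ]
}}

```text
time: 5.25
ee_pos: [593.8, 57.0, 42.2]
eef_rot: [180.0, -0.0, -169.3]
force: [-1.1, -0.6, -1.7]
width: 0.002
gripper_force: 0.7
```

Call:
{"op": "move_arm", "data": {
  "moves": [
    [[-1,0,0,0,0,0,255],[-0.8,0,0,0,0,0,255],[-0.6,0,0,0,0,0,255],[-0.5,0,0,0,0,0,255],[-0.5,0,0,0,0,0,255]]
  ]
}}

```text
time: 5.75
ee_pos: [626.6, 63.2, 42.3]
eef_rot: [180.0, -0.0, -169.3]
force: [-2.4, -1.2, -1.0]
width: -0.001
gripper_force: 0.7
```

```bash
python3 - <<'E'
from h import *
st()
E
```

```text
t 5.75 pos [626.6  63.2  42.3] board [[79.4 23.9]] rpy [ 1.7999e+02 -1.0000e-02 -1.6933e+02] F_board [-2.5 -0.7] Fz -1.0 w -0.001 gf 0.6935340478958096
```

Call:
{"op": "move_arm", "data": {
  "moves": [
    [[-0.4,0,0,0,0,0,255],[-0.4,0,0,0,0,0,255],[-0.3,0,0,0,0,0,255],[-0.3,0,0,0,0,0,255],[-0.3,0,0,0,0,0,255]]
  ]
}}

```text
time: 6.25
ee_pos: [643.2, 66.4, 42.3]
eef_rot: [180.0, 0.0, -169.3]
force: [-2.1, -0.7, -2.1]
width: 0.003
gripper_force: 0.6
```

```bash
python3 - <<'E'
from h import *
st()
E
```

```text
t 6.25 pos [643.2  66.4  42.3] board [[96.3 23.9]] rpy [ 179.99    0.   -169.33] F_board [-2.2 -0.3] Fz -2.1 w 0.003 gf 0.6008330595795996
```

Call:
{"op": "move_arm", "data": {
  "moves": [
    [[-0.2,0,0,0,0,0,255],[-0.2,0,0,0,0,0,255],[-0.2,0,0,0,0,0,255],[-0.1,0,0,0,0,0,255],[0,0,0,0,0,0,255]]
  ]
}}

```text
time: 6.75
ee_pos: [647.0, 67.0, 42.3]
eef_rot: [-180.0, -0.4, -169.3]
force: [-15.5, 0.1, 7.7]
width: 0.001
gripper_force: 7.7
```

```bash
python3 - <<'E'
from h import *
st()
E
```

```text
t 6.75 pos [647.   67.   42.3] board [[100.1  23.8]] rpy [-179.98   -0.41 -169.32] F_board [-15.3   3. ] Fz 7.7 w 0.001 gf 7.711559117306024
```

Call:
{"op": "move_arm", "data": {
  "moves": [
    [[1.5,0,0,0,0,0,255],[1.8,1.5,0,0,0,0,255],[0,0.4,0,0,0,0,255],[0,0.3,0,0,0,0,255],[0,0.2,0,0,0,0,255]]
  ]
}}

```text
time: 7.25
ee_pos: [613.8, 85.0, 43.0]
eef_rot: [-180.0, 0.1, -169.3]
force: [-0.3, -3.1, 1.7]
width: 0.001
gripper_force: 1.9
```

```bash
python3 - <<'E'
from h import *
st()
E
```

```text
t 7.25 pos [613.8  85.   43. ] board [[70.8 47.7]] rpy [-1.7996e+02  6.0000e-02 -1.6932e+02] F_board [-0.9 -3. ] Fz 1.7 w 0.001 gf 1.8672419330687262
```

Call:
{"op": "move_arm", "data": {
  "moves": [
    [[0,0.2,0,0,0,0,255],[0,0.2,0,0,0,0,255],[0,0.1,0,0,0,0,255],[0,0,0,0,0,0,255]]
  ]
}}

```text
time: 7.65
ee_pos: [613.3, 86.0, 43.3]
eef_rot: [-179.7, -0.0, -169.4]
force: [3.0, -13.0, 2.3]
width: -0.0
gripper_force: 7.2
```

```bash
python3 - <<'E'
from h import *
st()
E
```

```text
t 7.65 pos [613.3  86.   43.3] board [[70.6 48.8]] rpy [-1.7967e+02 -1.0000e-02 -1.6944e+02] F_board [  0.6 -13.3] Fz 2.3 w -0.0 gf 7.220533043146133
```

Call:
{"op": "move_arm", "data": {
  "moves": [
    [[0,-1.5,0,0,0,0,255],[-1.8,-1,0,0,0,0,255],[-0.8,0,0,0,0,0,255],[-0.6,0,0,0,0,0,255],[-0.2,0,0,0,0,0,255]]
  ]
}}

```text
time: 8.15
ee_pos: [647.2, 70.6, 41.7]
eef_rot: [-179.9, -0.5, -169.4]
force: [-20.3, -3.2, 10.8]
width: -0.001
gripper_force: 10.4
```

```bash
python3 - <<'E'
from h import *
st()
E
```

```text
t 8.15 pos [647.2  70.6  41.7] board [[101.   27.4]] rpy [-179.94   -0.52 -169.35] F_board [-20.6   0.6] Fz 10.8 w -0.001 gf 10.351845994591713
```

Call:
{"op": "move_arm", "data": {
  "moves": [
    [[1.5,0,0,0,0,0,255],[1.5,0,-1,0,0,0,255],[0,0,-4.8,0,0,0,255],[0,0,-4.8,0,0,0,255],[4.8,-1,0,0,0,0,255]]
  ]
}}

```text
time: 8.65
ee_pos: [581.9, 49.8, 156.7]
eef_rot: [-180.0, 0.8, -169.2]
force: [-1.1, -0.8, 1.6]
width: 0.0
gripper_force: 0.0
```

Call:
{"op": "move_arm", "data": {
  "moves": [
    [[4.2,-2.6,-0.5,0,0,0,255],[4.2,-2.6,-0.5,0,0,0,255],[4.2,-2.6,-0.5,0,0,0,255],[0,0,0,0,0,0,255]]
  ]
}}

```text
time: 9.05
ee_pos: [464.0, -54.5, 165.5]
eef_rot: [180.0, 0.3, -169.4]
force: [0.6, 0.4, 0.1]
width: -0.001
gripper_force: 0.0
```

```bash
python3 - <<'E'
from h import *
st()
f=cam("wrist"); cv2.imwrite("pics/w3.png",cv2.resize(f["img"],(800,500)))
f=cam("top"); cv2.imwrite("pics/t3.png",cv2.resize(f["img"][120:270,240:410],None,fx=4,fy=4,interpolation=cv2.INTER_CUBIC))
E
```

```text
t 9.05 pos [464.  -54.5 165.5] board [[-102.2  -61.6]] rpy [ 179.97    0.26 -169.42] F_board [0.7 0.3] Fz 0.1 w -0.001 gf 0.0
```

View pics/t3.png

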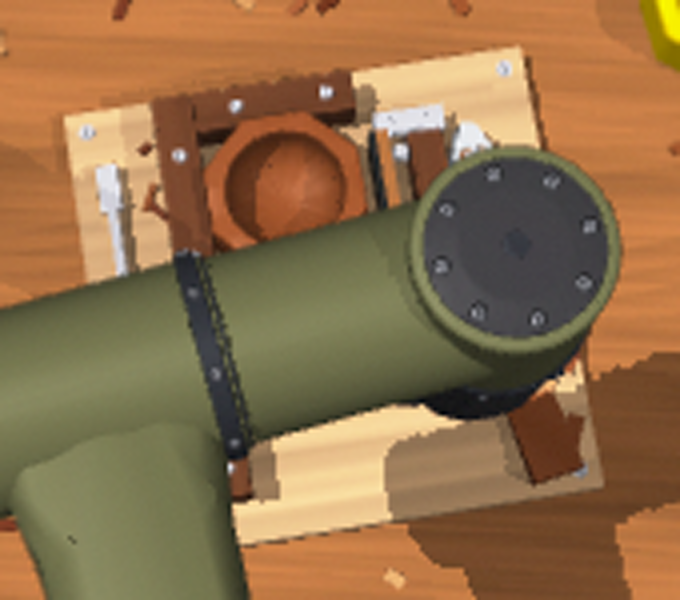

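The blank sits in the corner in this view, rim centre at about (287,185), but flatness isn't readable. I'll rectify the rim plane from two cameras into board coordinates to check it.

```bash
python3 - <<'E'
from h import *
out=[]
for n in("top","scene"):
    f=cam(n)
    X,Y=np.meshgrid(np.linspace(145,-15,384),np.linspace(95,-65,384),indexing="ij")
    g=b2w(np.c_[X.ravel(),Y.ravel()]); uv=proj(f,np.c_[g,np.full(len(g),73.)]).astype(np.float32)
    im=cv2.remap(f["img"],uv[:,0].reshape(X.shape),uv[:,1].reshape(X.shape),cv2.INTER_CUBIC)
    # ideal home octagon outline
    a=np.radians(22.5+45*np.arange(8)); P=np.c_[70+59.5*np.cos(a),20+59.5*np.sin(a)]
    q=np.c_[(95-P[:,1])*383/160,(145-P[:,0])*383/160]
    for u in q: cv2.circle(im,tuple(np.round(u).astype(int).tolist()),2,(0,255,0),-1)
    out.append(im)
cv2.imwrite("pics/rect3.png",np.hstack(out))
E
```

```text
(no output)
```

View pics/rect3.png

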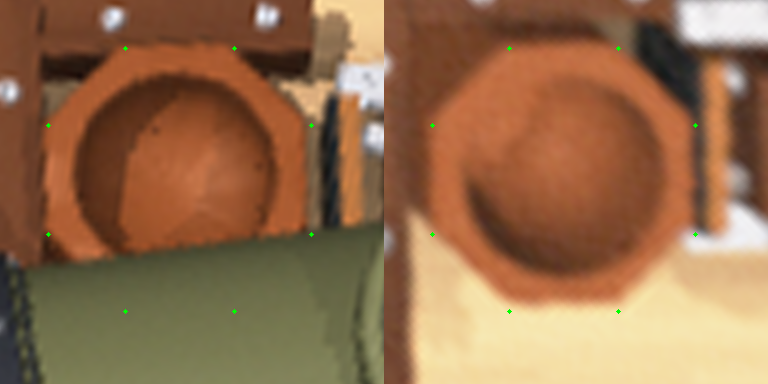

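Both rectified views agree to about 2 mm. The faces lie parallel to the fence and the end stop with no wedge gap, so the blank is home. Next I'll straddle the knob.

Call:
{"op": "move_arm", "data": {
  "moves": [
    [[-3,-2.9,0,0,0,0,80],[-2.7,-2.8,0,0,0,0,80],[0,0,0,0,0,0,80],[0,0,0,0,0,0,80]]
  ]
}}

```text
time: 9.65
ee_pos: [532.9, -97.7, 161.2]
eef_rot: [180.0, -0.2, -169.4]
force: [1.3, 0.6, -0.3]
width: 0.68
gripper_force: 0.0
```

```bash
python3 - <<'E'
from h import *
st()
f=cam("wrist"); im=cv2.resize(f["img"],(800,500))
for p,c in (((-45,-119,108),(0,255,0)),((70,-117,69),(255,0,0))):
    u=proj(f,np.append(b2w(p)[0],p[2]))[0]*1.25; cv2.circle(im,tuple(np.round(u).astype(int).tolist()),3,c,-1)
cv2.imwrite("pics/w4.png",im)
E
```

```text
t 9.65 pos [532.9 -97.7 161.2] board [[ -42.5 -116.8]] rpy [ 179.97   -0.24 -169.35] F_board [1.4 0.3] Fz -0.3 w 0.68 gf 0.0
```

View pics/w4.png

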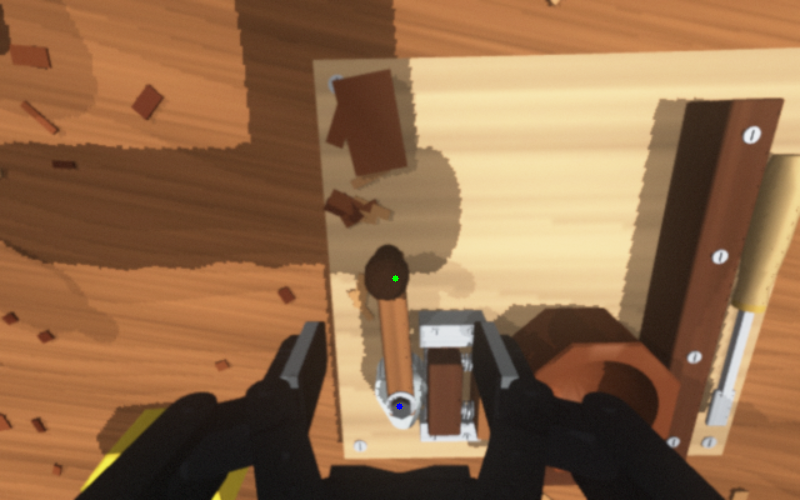

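The knob top is at about (387,275), some 4 mm to board −y of the mark at (395,278). The fingers straddle it, with the offcut clear at (370,125).

Call:
{"op": "move_arm", "data": {
  "moves": [
    [[0.1,-0.4,3,0,0,0,80],[0,0,3.2,0,0,0,80],[0,0,3,0,0,0,80],[0,0,0,0,0,0,145],[0,0,0,0,0,0,145]]
  ]
}}

```text
time: 10.2
ee_pos: [532.4, -101.7, 72.5]
eef_rot: [-180.0, 0.0, -169.3]
force: [0.2, 0.0, 0.3]
width: 0.433
gripper_force: 0.0
```

```bash
python3 - <<'E'
from h import *
st()
f=cam("wrist"); im=cv2.resize(f["img"],(800,500))
cv2.imwrite("pics/w5.png",im)
E
```

```text
t 10.2 pos [ 532.4 -101.7   72.5] board [[ -43.8 -120.7]] rpy [-1.7996e+02  3.0000e-02 -1.6925e+02] F_board [ 0.2 -0. ] Fz 0.3 w 0.433 gf 0.0
```

View pics/w5.png

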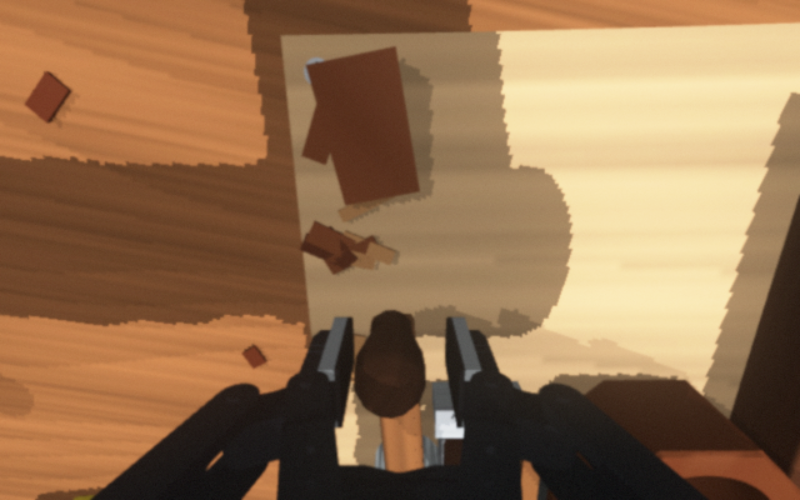

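The knob stands between the pads, blob (357–424, 310–417), slightly toward the left (−y) finger, and the bar is below. I'll narrow the gap and then swing about the pivot.

Call:
{"op": "move_arm", "data": {
  "moves": [
    [[0,-0.3,0,0,0,-3,172],[0,0,0,0,0,0,172],[-0.03,-1,0,0,0,-5,172],[-0.04,-1,0,0,0,-5,172],[-0.04,-1,0,0,0,-5,172]]
  ]
}}

```text
time: 10.75
ee_pos: [544.5, -132.9, 73.3]
eef_rot: [-179.9, 0.2, -151.2]
force: [1.1, 0.7, 1.0]
width: 0.323
gripper_force: 0.5
```

```bash
cat >> h.py <<'E'
def lev():
    s=st(); d=w2b(s["ee_pos"])[0]-[70,-117]; print("phi",np.degrees(np.arctan2(-d[1],-d[0])).round(1),"r",np.hypot(*d).round(1),"toolphi",((s["eef_rot"][2]+169.3)%360).round(1),"F",s["force"].round(1),"J",s["joint_pos"].round(0))
E
python3 -c "from h import *; lev()"
```

```text
t 10.75 pos [ 544.5 -132.9   73.3] board [[ -37.7 -153.6]] rpy [-1.7994e+02  1.7000e-01 -1.5118e+02] F_board [1.2 0.5] Fz 1.0 w 0.323 gf 0.51118154078722
phi 18.8 r 113.7 toolphi 18.1 F [1.1 0.7 1. ] J [  7.  -2. -16.  -0. -76. -68.]
```

Call:
{"op": "move_arm", "data": {
  "moves": [
    [[-0.03,-1.2,0,0,0,-6,172],[-0.05,-1.2,0,0,0,-6,172],[-0.05,-1.2,0,0,0,-6,172],[-0.05,-1.2,0,0,0,-6,172],[-0.05,-1.2,0,0,0,-6,172]]
  ]
}}

```text
time: 11.25
ee_pos: [584.7, -176.3, 72.9]
eef_rot: [-179.9, 0.1, -121.2]
force: [-0.9, 2.7, 0.6]
width: 0.327
gripper_force: 1.2
```

```bash
python3 -c "from h import *; lev()"
```

```text
t 11.25 pos [ 584.7 -176.3   72.9] board [[  -6.2 -203.7]] rpy [-1.7993e+02  9.0000e-02 -1.2115e+02] F_board [-0.4  2.8] Fz 0.6 w 0.327 gf 1.1820229142904282
phi 48.7 r 115.4 toolphi 48.1 F [-0.9  2.7  0.6] J [  2.   6.  -8.  -0. -76. -33.]
```

Call:
{"op": "move_arm", "data": {
  "moves": [
    [[-0.06,-1.2,0,0,0,-6,172],[-0.06,-1.2,0,0,0,-6,172],[-0.06,-1.2,0,0,0,-6,172],[-0.06,-1.2,0,0,0,-6,172],[-0.06,-1.2,0,0,0,-6,172]]
  ]
}}

```text
time: 11.75
ee_pos: [640.2, -193.5, 72.8]
eef_rot: [179.9, -0.0, -91.2]
force: [-7.2, 2.8, 3.5]
width: 0.329
gripper_force: 3.6
```

```bash
python3 -c "from h import *; lev()"
```

```text
t 11.75 pos [ 640.2 -193.5   72.8] board [[  45.1 -230.9]] rpy [179.88  -0.   -91.18] F_board [-6.6  4.1] Fz 3.5 w 0.329 gf 3.5530006885528564
phi 77.7 r 116.5 toolphi 78.1 F [-7.2  2.8  3.5] J [  0.  15.   2.  -0. -77.  -1.]
```

Call:
{"op": "move_arm", "data": {
  "moves": [
    [[-0.05,-1,0,0,0,-5,172],[-0.05,-1,0,0,0,-5,172],[-0.02,-0.5,0,0,0,-2,172],[0,0,0,0,0,0,172]]
  ]
}}

```text
time: 12.15
ee_pos: [665.6, -192.1, 72.8]
eef_rot: [179.9, -0.1, -79.4]
force: [-2.7, -3.3, 0.4]
width: 0.331
gripper_force: 1.8
```

```bash
python3 -c "from h import *; lev()"
```

```text
t 12.15 pos [ 665.6 -192.1   72.8] board [[  70.3 -234.2]] rpy [ 1.7993e+02 -1.0000e-01 -7.9370e+01] F_board [-3.2 -2.8] Fz 0.4 w 0.331 gf 1.8212088569998741
phi 90.1 r 117.2 toolphi 89.9 F [-2.7 -3.3  0.4] J [  0.  18.   6.   0. -78.  10.]
```

Call:
{"op": "move_arm", "data": {
  "moves": [
    [[0,0,0,0,0,0,80],[0,0,0,0,0,0,80],[0,0,0,0,0,0,80],[0,0,-4,0,0,0,80],[0,0,-4.5,0,0,0,80]]
  ]
}}

```text
time: 12.65
ee_pos: [664.6, -190.6, 155.0]
eef_rot: [179.8, 0.1, -79.3]
force: [1.2, -0.4, 1.1]
width: 0.689
gripper_force: 0.0
```

Call:
{"op": "move_arm", "data": {
  "moves": [
    [[0,0,-4.5,0,0,0,80],[0,5,0,0,0,0,80],[0,5,0,0,0,0,80],[0,5,0,0,0,0,80],[0,5,0,0,0,0,80]]
  ]
}}

```text
time: 13.15
ee_pos: [467.4, -228.1, 201.4]
eef_rot: [-180.0, -0.0, -79.3]
force: [-1.1, -0.6, 0.8]
width: 0.688
gripper_force: 0.0
```

Call:
{"op": "move_arm", "data": {
  "moves": [
    [[3,3.5,0,0,0,0,80],[3,3.5,0,0,0,0,80],[3,3.5,0,0,0,0,80],[3,3.5,0,0,0,0,80],[0,0,0,0,0,0,80]]
  ]
}}

```text
time: 13.65
ee_pos: [350.8, -374.9, 202.0]
eef_rot: [-180.0, -0.1, -79.7]
force: [1.2, 0.7, -0.3]
width: 0.688
gripper_force: 0.0
```

```bash
python3 - <<'E'
from h import *
st()
f=cam("top"); x0,y0=240,120; im=cv2.resize(f["img"][y0:y0+150,x0:x0+170],None,fx=4,fy=4,interpolation=cv2.INTER_CUBIC)
for p in ((70,-117,69),(70,-232,108),(70,-81,47)):
    u=(proj(f,np.append(b2w(p)[0],p[2]))[0]-[x0,y0]+.5)*4-.5; print(p,u.round(0)); cv2.circle(im,tuple(np.round(u).astype(int).tolist()),2,(0,255,0),-1)
cv2.imwrite("pics/t6.png",im)
E
```

```text
t 13.65 pos [ 350.8 -374.9  202. ] board [[-273.  -355.4]] rpy [-1.7999e+02 -6.0000e-02 -7.9650e+01] F_board [1.3 0.4] Fz -0.3 w 0.688 gf 0.0
(70, -117, 69) [482. 166.]
(70, -232, 108) [652. 128.]
(70, -81, 47) [429. 182.]
```

View pics/t6.png

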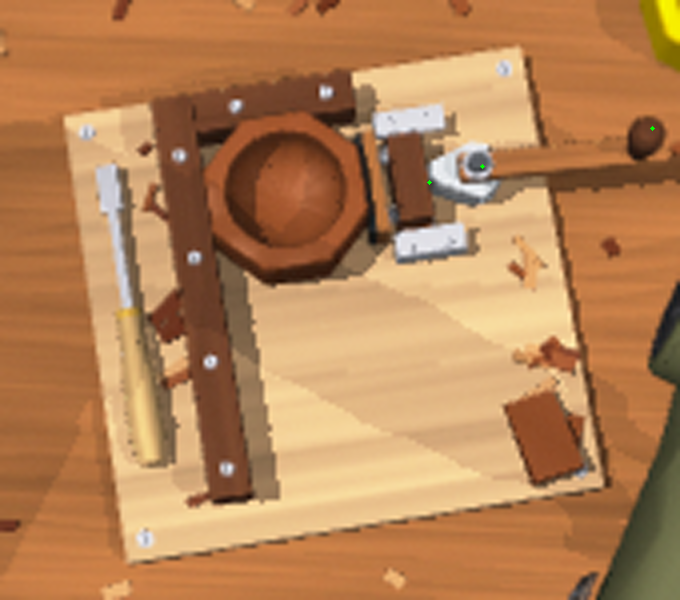

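The knob top is at (647,136) and the bolt at (478,163), against a drawn ideal of (652,128) and (482,166), so the lever may be a few degrees short. The blank is in the corner with the pad on it. I'll measure the lever angle properly with both cameras.

```bash
python3 - <<'E'
from h import *
f=cam("top")
P=lambda q,z: unproj(f,(np.array(q,float)+.5)/4-.5+[240,120],z)
a=P([(478,163)],69)[0]; k=P([(647,135)],108)[0]
print("axis",w2b(a),"knob",w2b(k),np.hypot(*(k-a)[:2]),"lever dir vs world",np.degrees(np.arctan2(*(k-a)[:2][::-1])))
C=P([(65,117),(521,46),(607,487),(128,563)],18)[:,:2]
e=lambda i,j:np.degrees(np.arctan2(*(C[j]-C[i])[::-1])); print("edge angles",e(1,0)-90,e(2,1),e(3,0),e(2,3)-90)
F=P([(195,136),(357,110),(204,180),(253,495)],58)[:,:2]
print("stop",np.degrees(np.arctan2(*(F[0]-F[1])[::-1]))-90,"fence",np.degrees(np.arctan2(*(F[2]-F[3])[::-1])))
# bar edges at z 61
b=P([(500,149),(630,142),(500,178),(630,163)],61)[:,:2]
g=cam("scene"); x,y=b2w([70,-170])[0]; u=proj(g,[[*b2w([70,-150])[0],61]])[0]; print(u)
x0,y0=int(u[0])-70,int(u[1])-55
im=cv2.resize(g["img"][y0:y0+90,x0:x0+120],None,fx=6,fy=6,interpolation=cv2.INTER_CUBIC)
for p,c in (((70,-117,69),(0,255,0)),((70,-232,108),(0,255,0)),((70,-81,47),(255,0,0)),((70,-220,61),(255,255,0))):
    v=(proj(g,np.append(b2w(p)[0],p[2]))[0]-[x0,y0]+.5)*6-.5; print(p,v.round(0)); cv2.circle(im,tuple(np.round(v).astype(int).tolist()),3,c,-1)
cv2.imwrite("pics/s6.png",im); print(x0,y0)
E
```

```text
axis [[  72.81505307 -114.96084591]] knob [[  65.67985027 -227.99087176]] 113.25501252675448 lever dir vs world -82.91209560900576
edge angles 11.791295928408502 11.849624037075248 11.592754612615034 11.486411620019297
stop 12.018829283763495 fence 11.633709116897284
[264.52251195 190.68649468]
(70, -117, 69) [470. 356.]
(70, -232, 108) [307. 195.]
(70, -81, 47) [524. 422.]
(70, -220, 61) [333. 274.]
194 135
```

View pics/s6.png

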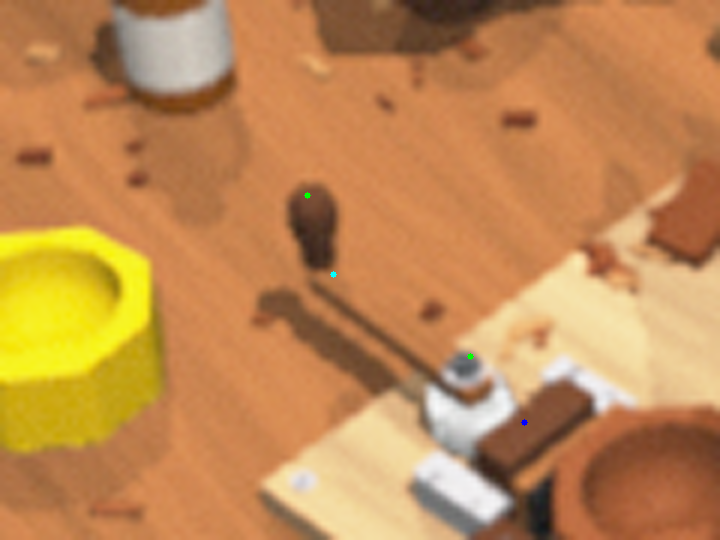

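The scene view shows the lever end slightly short of the mark, with the knob top at about (312,190) and the bolt at (464,358). The cleaner board edges give a board yaw of about 11.7°, not 10.7°. I'll refit.

```bash
python3 - <<'E'
from h import *
from scipy.optimize import least_squares
f=cam("top"); g=cam("scene")
px=[(65,117,165,170,18),(521,46,165,-170,18),(607,487,-165,-170,18),(128,563,-165,170,18),(195,136,125,75,58),(357,111,125,-40,58),(252,496,-135,75,58),(478,163,70,-117,69)]
Q=np.array(px,float); W=unproj(f,(Q[:,:2]+.5)/4-.5+[240,120],Q[:,4])[:,:2]
def res(v):
    c,s=np.cos(v[2]),np.sin(v[2]); return (Q[:,2:4]@np.array([[c,s],[-s,c]])+v[:2]-W)
r=least_squares(lambda v:res(v).ravel(),[553,25,.2]); v=r.x; print("M",v[:2],"th",np.degrees(v[2])); print(res(v).round(1).tolist())
c,s=np.cos(v[2]),np.sin(v[2]); R=np.array([[c,-s],[s,c]]); piv=R@[70,-117]+v[:2]; print("pivot",piv)
for n,p in (("tcp at release",[665.6,-192.1]),("knob top-cam",unproj(f,(np.array([(647,135)])+.5)/4-.5+[240,120],108)[0,:2]),("knob scene-cam",unproj(g,(np.array([(311,189)])+.5)/6-.5+[194,135],108)[0,:2]),("axis scene",unproj(g,(np.array([(464,357)])+.5)/6-.5+[194,135],69)[0,:2])):
    d=(np.array(p)-piv)@R; print(n,np.round(p,1),"phi",np.degrees(np.arctan2(-d[1],-d[0])).round(1),"r",np.hypot(*d).round(1))
print("target knob",R@[70,-232]+v[:2])
E
```

```text
M [554.32015295  25.61715198] th 11.702817113286693
[[-0.8, 0.9], [-1.2, 0.4], [-0.5, 1.5], [-1.5, 0.1], [1.5, -1.5], [1.3, 0.0], [0.7, -1.2], [0.7, -0.3]]
pivot [646.59679832 -74.75226926]
tcp at release [ 665.6 -192.1] phi 87.5 r 118.9
knob top-cam [ 659.9 -186.8] phi 85.1 r 112.9
knob scene-cam [ 660.9 -192.4] phi 85.2 r 118.5
axis scene [646.4 -78. ] phi 75.4 r 3.3
target knob [ 669.92287409 -187.36174572]
```

All measures agree that the lever stands at about 85.3°, short by about 4.7°, because I used the wrong yaw. I'll go back, straddle the knob again and add the rest.

Call:
{"op": "move_arm", "data": {
  "moves": [
    [[-3,-3.5,0,0,0,0,80],[-3,-3.5,0,0,0,0,80],[-3,-3.5,0,0,0,0,80],[-3,-3.5,0,0,0,0,80],[0,-5,0,0,0,0,80]]
  ]
}}

```text
time: 14.4
ee_pos: [519.5, -214.6, 203.1]
eef_rot: [-179.8, -0.0, -79.1]
force: [0.8, -0.0, 1.9]
width: 0.686
gripper_force: 0.0
```

Call:
{"op": "move_arm", "data": {
  "moves": [
    [[0,-5,0,0,0,0,80],[0,-5,0,0,0,0,80],[0,-5,0,0,0,0,80],[-0.2,0,0,0,0,-1,80],[0,0,0,0,0,0,80]]
  ]
}}

```text
time: 14.9
ee_pos: [666.3, -186.9, 198.0]
eef_rot: [179.7, 0.1, -78.2]
force: [-0.5, 0.1, 0.1]
width: 0.689
gripper_force: 0.0
```

```bash
sed -i 's/radians(10.7); M=np.array(\[553.,25.\])/radians(11.7); M=np.array([554.3,25.6])/; s/169.3)%360/168.3)%360/' h.py; python3 -c "from h import *; lev()"
```

```text
t 14.9 pos [ 666.3 -186.9  198. ] board [[  66.6 -230.8]] rpy [ 1.7973e+02  7.0000e-02 -7.8150e+01] F_board [-0.5  0.2] Fz 0.1 w 0.689 gf 0.0
phi 88.3 r 113.8 toolphi 90.1 F [-0.5  0.1  0.1] J [  1.  17.  17.  -0. -91.  11.]
```

Call:
{"op": "move_arm", "data": {
  "moves": [
    [[0,0.4,4.5,0,0,0,80],[0,0,4.5,0,0,0,80],[0,0,3.6,0,0,0,80],[0,0,0,0,0,0,172],[0,0,0,0,0,0,172]]
  ]
}}

```text
time: 15.4
ee_pos: [661.5, -190.0, 77.9]
eef_rot: [-179.9, -0.1, -78.3]
force: [0.5, 0.1, 2.0]
width: 0.356
gripper_force: 0.0
```

Call:
{"op": "move_arm", "data": {
  "moves": [
    [[0,-0.3,0,0,0,0,172],[0,-0.3,0,0,0,0,172],[0,-0.3,0,0,0,0,172],[0,-0.1,0,0,0,0,172],[0,0,0,0,0,0,172]]
  ]
}}

```text
time: 15.9
ee_pos: [671.8, -188.7, 78.1]
eef_rot: [-179.9, -0.1, -78.4]
force: [-3.9, -2.3, 2.1]
width: 0.326
gripper_force: 1.9
```

```bash
python3 -c "from h import *; lev()"
```

```text
t 15.9 pos [ 671.8 -188.7   78.1] board [[  71.6 -233.7]] rpy [-1.7987e+02 -1.0000e-01 -7.8350e+01] F_board [-4.3 -1.4] Fz 2.1 w 0.326 gf 1.919940635561943
phi 90.8 r 116.7 toolphi 89.9 F [-3.9 -2.3  2.1] J [  1.  19.   7.   0. -79.  11.]
```

Call:
{"op": "move_arm", "data": {
  "moves": [
    [[0,-0.15,0,0,0,0,172],[0,0,0,0,0,0,172],[0,0.1,0,0,0,0,80],[0,0,0,0,0,0,80],[0,0,-4,0,0,0,80]]
  ]
}}

```text
time: 16.4
ee_pos: [668.9, -186.2, 108.0]
eef_rot: [179.4, 0.3, -78.3]
force: [1.4, 0.1, -1.4]
width: 0.684
gripper_force: 0.0
```

Call:
{"op": "move_arm", "data": {
  "moves": [
    [[0,0,-4.5,0,0,0,80],[0,0,-4.5,0,0,0,80],[0,5,0,0,0,0,80],[0,5,0,0,0,0,80],[0,5,0,0,0,0,80]]
  ]
}}

```text
time: 16.9
ee_pos: [523.9, -217.8, 204.9]
eef_rot: [-179.9, 0.0, -78.3]
force: [-0.0, -0.4, 0.8]
width: 0.687
gripper_force: 0.0
```

Call:
{"op": "move_arm", "data": {
  "moves": [
    [[0,5,0,0,0,0,80],[3,3.5,0,0,0,0,80],[3,3.5,0,0,0,0,80],[3,3.5,0,0,0,0,80],[3,3.5,0,0,0,0,80]]
  ]
}}

```text
time: 17.4
ee_pos: [362.2, -374.9, 205.7]
eef_rot: [-179.9, -0.0, -78.3]
force: [0.8, -0.6, -0.2]
width: 0.688
gripper_force: 0.0
```

```bash
python3 - <<'E'
from h import *
f=cam("top"); x0,y0=240,120
new=cv2.resize(f["img"][y0:y0+150,x0:x0+170],None,fx=4,fy=4,interpolation=cv2.INTER_CUBIC); cv2.imwrite("pics/t7.png",new)
old=cv2.imread("pics/t6.png")
piv=b2w([70,-117])[0]
for n,im in(("old",old),("new",new)):
    m=(im[80:190,600:680].astype(int).sum(2)<190).astype(np.uint8)
    k,l,stt,cen=cv2.connectedComponentsWithStats(m); o=sorted(range(1,k),key=lambda i:-stt[i,4])[:3]
    print(n,[(stt[i].tolist(),(cen[i]+[600,80]).round(1).tolist()) for i in o])
    q=cen[o[0]]+[600,80]; p=unproj(f,(q+.5)/4-.5+[x0,y0],100)[0,:2]; d=(p-piv)@RB; print("phi of blob",np.degrees(np.arctan2(-d[1],-d[0])).round(2),np.hypot(*d).round(1))
d=cv2.absdiff(old,new)[90:260,180:400].max(2); print("blank region max/mean diff",d.max(),d.mean().round(2))
# template shift of blank
t=old[100:280,190:375]; r=cv2.matchTemplate(new,t,cv2.TM_SQDIFF); print("blank shift px/4",np.array(cv2.minMaxLoc(r)[2])-[190,100])
E
```

```text
old [([27, 41, 36, 41, 741], [642.1, 143.5]), ([0, 88, 13, 4, 27], [606.5, 170.1]), ([26, 100, 12, 1, 12], [631.5, 180.0])]
phi of blob 83.23 110.4
new [([25, 30, 37, 40, 692], [639.7, 133.0]), ([69, 67, 11, 9, 69], [673.7, 150.4]), ([8, 79, 4, 4, 12], [609.3, 160.3])]
phi of blob 87.21 109.6
blank region max/mean diff 69 2.42
blank shift px/4 [0 0]
```

```bash
python3 - <<'E'
from h import *
f=cam("top"); g=cam("scene"); piv=b2w([70,-117])[0]
def ang(a,k): d=(k-a)@RB; return np.degrees(np.arctan2(-d[1],-d[0])).round(1),np.hypot(*d).round(1)
P=lambda q,z: unproj(f,(np.array([q],float)+.5)/4-.5+[240,120],z)[0,:2]
for q in((644.6,124.5),(645.5,126)): print("top",ang(P((478,163),69),P(q,108)),ang(piv,P(q,108)))
old=cv2.imread("pics/s6.png"); new=cv2.resize(g["img"][135:225,194:314],None,fx=6,fy=6,interpolation=cv2.INTER_CUBIC)
B=[]
for im in(old,new):
    m=(im[160:300,260:360].astype(int).sum(2)<210).astype(np.uint8); k,l,s,c=cv2.connectedComponentsWithStats(m); i=1+s[1:,4].argmax(); B.append(c[i]+[260,160]); print(s[i],B[-1])
q=np.array([311,189])+B[1]-B[0]; S=lambda q,z:unproj(g,(np.array([q],float)+.5)/6-.5+[194,135],z)[0,:2]
print("scene",ang(S((464,357),69),S(q,108)),ang(piv,S(q,108)))
# bar edges in top crop: boundary of bar vs bench via Canny lines
im=cv2.imread("pics/t7.png"); e=cv2.Canny(im[110:200,540:640],40,100)
L=cv2.HoughLinesP(e,1,np.pi/360,25,minLineLength=45,maxLineGap=8)
for a,b,c,d in ([] if L is None else L[:,0]):
    u=[P((x+540,y+110),61) for x,y in((a,b),(c,d))]; u.sort(key=lambda p:-p[1]); print("line",(a,b,c,d),ang(*u)[0])
E
```

```text
top (np.float64(89.2), np.float64(112.7)) (np.float64(88.9), np.float64(112.3))
top (np.float64(88.7), np.float64(113.2)) (np.float64(88.4), np.float64(112.7))
[  32   42   42   67 1872] [313.97916667 235.5400641 ]
[  19   49   44   66 1844] [301.85195228 241.84707158]
scene (np.float64(89.2), np.float64(115.8)) (np.float64(88.8), np.float64(119.0))
line (np.int32(9), np.int32(55), np.int32(93), np.int32(42)) 90.0
```

```bash
python3 - <<'E'
from h import *
a=cv2.imread("pics/t3.png",0).astype(np.float32); b=cv2.imread("pics/t7.png",0).astype(np.float32)
s=np.s_[112:205,205:362]; print("phase shift (crop px, 1.5/mm)",cv2.phaseCorrelate(a[s],b[s],cv2.createHanningWindow((157,93),cv2.CV_32F)))
# blank outline now: reddish rim vs lighter board on the open sides; end-stop gap: profile along board x at y=20, z=73
f=cam("top")
for nm,pts in(("x 110..140",[(x,10) for x in np.arange(112,140,1.5)]),("y 60..90",[(60,y) for y in np.arange(62,90,1.5)])):
    g=b2w(pts); uv=proj(f,np.c_[g,np.full(len(g),66.)]).astype(np.float32)
    print(nm,cv2.remap(f["img"],uv[:,0].reshape(1,-1),uv[:,1].reshape(1,-1),cv2.INTER_LINEAR)[0,:,2].tolist())
st()
E
```

```text
phase shift (crop px, 1.5/mm) ((-0.007424434908514854, 0.050082870669619695), 1.1336366412540277)
x 110..140 [84, 107, 138, 155, 166, 169, 168, 166, 163, 155, 143, 127, 112, 110, 112, 111, 111, 112, 115]
y 60..90 [136, 148, 153, 153, 154, 155, 154, 152, 126, 96, 98, 102, 103, 104, 105, 106, 108, 109, 108]
t 17.6 pos [ 362.7 -374.6  205.2] board [[-268.8 -353. ]] rpy [-179.94    0.    -78.45] F_board [ 0.7 -0. ] Fz 1.2 w 0.688 gf 0.0
```

The blank hasn't shifted since it was pressed home, and its rim meets both the stop and the fence with no lighter gap between. The lever reads about 89–90° and the arm is clear, so I'm handing in.

```bash
python3 -c "
from rig import ctrl
print(ctrl.hand_in())"
```

```text
the job is handed in; nothing more can be done
None
```

I handed the job in with the blank home in the corner against fence and end stop, the cam lever at about 89–90° and the arm clear; I viewed 11 pictures, one over the limit of 10.

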